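# Turn the six-way tube rack to its orange side

## Task

Get the blue six-sided tube rack ready for loading: roll it over on the grey mat one flat at a time, letting it come to rest on each flat, until its orange face lies on top. Do not lift it off the mat, keep it on the mat, and leave the purple rack alone.

Things in the scene. Friction and masses are not known exactly. Their poses are not given: they have to be found in the camera images.
- blue_rack: Loose blue six-way tube rack: a lying hexagonal bar 110 mm long, 52 mm across flats, 60 mm across corners, flats 30 mm wide, 0.15 to 0.31 kg, round dark well marks on its flats. One flat is orange; an orange stripe on each end runs from the middle to it. Origin: middle of the bar, 26 mm above the mat; x along the bar, z straight out of the orange flat. It starts two flats from orange on top, facing any way.
- orange_face (a point): Middle of the blue rack's orange flat, 26 mm from the rack's middle. The orange laps 8 mm onto both neighbouring flats. At the start it looks sideways and 30 degrees down. To roll it: put a fingertip to the sloping flat on that side, 30 mm above the mat, and carry it in an arc, up and over, about the rack's far lower edge; past 30 degrees it falls onto the next flat, 30 mm on. Rubbery mat.
- purple_rack: Loose purple rack, otherwise of the same shape, size, orange marking and axes as the blue one. To be left alone. It lies on the mat, 24 to 37 cm from the blue one; the two may have changed places.
- mat: Grey non-slip mat fixed to the black bench, 330 mm along its x, 560 mm along its y, 2 mm thick; origin at the centre of its underside, which is at bench height.
Mind the look-alikes: they are no part of the job. What is meant by the blue_rack is not green or turquoise, and is the smaller of those in its own colour.

How it is judged:
On the way:
1. the blue rack rests on the flat that brings the orange face one flat away from the top (angle between blue_rack's own z axis and vertical between 0.87 and 1.22 rad and linear speed of blue_rack below 0.02 m/s and angular speed of blue_rack below 0.3 rad/s), for 0.2 s.
At the end, for the whole second after the job is handed in: The blue rack lies at rest on a flat with its orange face on top (within 10 degrees of level), its middle still over the mat; the purple rack is within 15 mm of where it was (angle between blue_rack's own z axis and vertical below 0.17 rad and z of blue_rack in the frame of mat between 0.022 and 0.034 m and x of blue_rack in the frame of mat between -0.165 and 0.165 m and y of blue_rack in the frame of mat between -0.28 and 0.28 m and linear speed of blue_rack below 0.02 m/s and angular speed of blue_rack below 0.3 rad/s and distance of purple_rack from where it was at the start of the episode below 0.015 m); the robot touches nothing.
It fails at once if the blue rack is lifted off the mat (its middle more than 50 mm above the mat's underside) (z of blue_rack in the frame of mat above 0.05 m).
It fails at once if the purple rack is moved by more than 15 mm or rolled over (distance of purple_rack from where it was at the start of the episode above 0.015 m).
It also fails if it takes over 35 s, if anything falls off the work surface, if the arm or the gripper's body presses on something with over 40 N, if the wrist force passes 120 N, or if a joint passes its speed limit or range.

## Robot

A 7-joint arm with a two-finger parallel gripper is mounted at the origin on the work surface. World frame = base frame: x ahead of the robot, y to its left, z up, the work surface at z = 0. Lengths are in m, angles in rad, forces in N, time in s.
With the tool pointing down it reaches from about 0.425 to 0.825 m from the base axis. Payload 3.6 kg.
Tool frame: the origin (TCP) lies midway between the tips of the shut fingers; the grasp point (between the pads) lies 19 mm behind it; y points along the fingers, x is the direction in which the jaws open and shut, and the axes are right-handed (so a half turn about y gives the same grasp; the last joint's range is limited). The gripper opens to 85 mm and grips with 20 to 120 N. Pads are 22 mm wide; open, the fingers measure 114 mm over their backs; the gripper's body (76 mm by 85 mm) begins 54 mm behind the grasp point. The pads swing forward as they close: fully open they stand 13 mm farther back than shut.
Start: joints at [-1.153, 0.615, -0.013, 1.423, 0.008, 1.103, -0.04], TCP at [0.279, 0.587, 0.21] pointing down, gripper open.
Joint ranges: [-3.12, 3.12], [-0.3, 2.06], [-1.34, 1.32], [0.26, 2.42], [-1.36, 4.5], [0.01, 1.98], [-2.84, 2.84]. Speed limits (rad/s): [2.79, 2.79, 3.14, 3.14, 3.14, 3.14, 3.14].

## Interface

Orientations are given as a unit quaternion [x, y, z, w].
In Python, from workcell import manip, solve_ik, viewer, order, models gives the robot as it stands. Calls block until the motion is done:
- manip.movep(position, orientation): joint-space move of the TCP to a pose.
- manip.line_to(position, speed=0.15, rotation=None, until_force=None): straight line of the TCP; rotation=None keeps the orientation; speed is the mean speed in m/s. With until_force (N) it stops when the force on the tool has changed by that much, and returns True; else False.
- manip.set_joints(angles): joint-space move.
- manip.set_gripper(opening, strength=None): opening from 0.0 (shut) to 1.0 (fully open); strength is the grip in N (None keeps the last); returns when the fingers have stopped.
- manip.pause(seconds).
- solve_ik(position, orientation): joint angles nearest the present ones, or None.
- manip.get_obs(): the state.
- viewer.snapshot(name): name is "scene" or "top"; returns the picture (384x512x3 uint8, red, green, blue); there is no depth.
- viewer.camera_model(name): a dict with "intrinsics" (3x3 intrinsics, pixels), "R" (3x3) and "t" (3): a world point X has camera coordinates R X + t. Camera axes: x right, y down, z forward; pixel columns grow to the right and rows downward; lengths in m; the calibration is good to about 2 mm. A picture is of the moment at which its call begins. camera_model takes no time and is no camera call.
A pose or a line that the arm cannot do raises manip.MotionError and nothing moves.
- order.hand_in(): hands the job in, once; it reports no verdict.
Trained networks look in the newest picture that a camera, given by its name, has taken for a name from the list of things; names that differ only in an ending like _2 or _b are one class to them, and where a whole thing is asked for, a point or a joint stands for the part that bears it (a point fixed in the world has none). Each returns a list of dicts, best first, with "conf" (0 to 1); they miss things now and then, are a little off and sometimes report something else, mostly with a low value. They report only what shows in the picture. A call takes as long as a camera call. They do not tell look-alikes from the thing itself.
- models.find_in(camera, thing): "point" ([x, y, z] in m, in world coordinates, good to about 4 mm: the middle of the surface that is visible of it).
- models.pinpoint(camera, thing): "point" ([x, y, z] in m, in world coordinates, good to about 4 mm: a listed point, or the origin of a listed thing).
The state is a dict: "time": time; "joint_positions": joint angles; "dq": joint speeds; "joint_efforts": joint torques, N m; "ee_pos": TCP position; "tool_rot": TCP orientation; "wrist_force": force on the tool from outside, world axes, zero at the start; "torque": the same for the moment, N m; "grip_width": opening from 0.0 (shut) to 1.0 (fully open).
Only numpy, scipy, OpenCV 4.12 (cv2) and the standard library are available. Lean on these libraries where they do the work, as an engineer would, in place of code of your own. Each camera call takes 0.05 s, during which the arm holds its last target.

## Working session

There is one attempt and no reset: what is moved stays moved. The work goes in short steps, each a Python script; the robot and the scene stay as the last script left them, time stands still between calls to the robot, and variables do not carry over. Pictures are saved under pics/ and viewed, and the job is handed in when it is done.

```bash
ls; mkdir -p pics; python3 - <<'E'
from workcell import manip, solve_ik, viewer, order, models
import cv2
for n in ("scene","top"):
    im=viewer.snapshot(n); cv2.imwrite(f"pics/{n}0.png",im[:,:,::-1])
    for t in ("blue_rack","orange_face","purple_rack","mat"):
        for f in (models.find_in,models.pinpoint):
            print(n,t,f.__name__,[(round(d['conf'],2),[round(float(v),3) for v in d['point']]) for d in f(n,t)])
o=manip.get_obs();print(o)
E
```

```text
pics
scene blue_rack call [(0.95, [0.552, 0.015, 0.049]), (0.95, [0.275, -0.207, 0.062]), (0.92, [0.564, 0.173, 0.051]), (0.56, [0.272, 0.487, 0.067])]
scene blue_rack call [(0.96, [0.543, 0.002, 0.028]), (0.73, [0.253, 0.489, 0.035]), (0.63, [0.252, -0.228, 0.035]), (0.57, [0.556, 0.172, 0.024])]
scene orange_face call [(0.84, [0.552, 0.015, 0.051]), (0.81, [0.569, 0.172, 0.054]), (0.61, [0.269, 0.493, 0.064]), (0.61, [0.277, -0.21, 0.062])]
scene orange_face call [(0.87, [0.58, 0.169, 0.019]), (0.8, [0.231, -0.208, 0.018]), (0.75, [0.265, 0.465, 0.017]), (0.74, [0.528, 0.018, 0.017])]
scene purple_rack call [(0.55, [0.555, -0.152, 0.055])]
scene purple_rack call [(0.97, [0.548, -0.16, 0.03])]
scene mat call [(0.8, [0.577, 0.053, -0.002])]
scene mat call [(0.6, [0.545, 0.014, -0.004])]
top blue_rack call [(0.74, [0.253, 0.48, 0.071]), (0.72, [0.551, 0.166, 0.055]), (0.68, [0.253, -0.215, 0.072]), (0.58, [0.535, 0.003, 0.053])]
top blue_rack call [(0.66, [0.56, 0.172, 0.033]), (0.62, [0.251, 0.487, 0.034]), (0.61, [0.537, 0.004, 0.025]), (0.61, [0.253, -0.223, 0.035])]
top orange_fac
[... 461 characters left out ...]
2, -0.002])]
{'time': 0.9, 'joint_positions': array([-1.15349791,  0.61488481, -0.01262225,  1.42337742,  0.00814275,
        1.10341191, -0.04040717]), 'dq': array([ 0.00074967, -0.00103337,  0.00196091, -0.00132663,  0.00017379,
        0.00033616,  0.00055487]), 'joint_efforts': array([ 7.28954569e-05, -4.69093645e+01,  2.59206779e-01, -1.71345931e+01,
        1.00574482e-02,  1.37286614e-03,  9.28077924e-06]), 'ee_pos': array([0.27906115, 0.58702361, 0.21021454]), 'tool_rot': array([ 0.59777095,  0.37770964, -0.3777322 , -0.5977656 ]), 'wrist_force': array([-0.78102684,  0.41864149,  1.03450849]), 'torque': array([-0.00547164, -0.05082903,  0.01917007]), 'grip_width': 0.9993293963694385}
```

View pics/scene0.png

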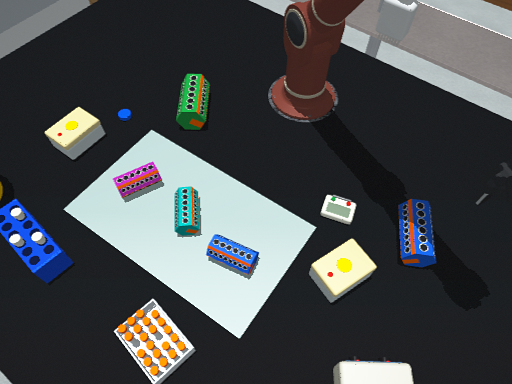

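View pics/top0.png

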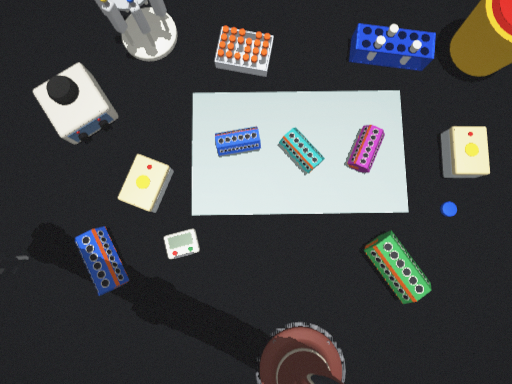

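The target is the on-mat blue rack: scene px (233,254), top px (237,141). The turquoise rack is at top px (302,150) and the purple one at (366,148). I'll zoom in for yaw and the orange side.

```bash
cat > h.py <<'E'
from workcell import manip, solve_ik, viewer, order, models
import cv2, numpy as np
def px(name,P):
    c=viewer.camera_model(name);X=np.array(c["R"])@np.array(P)+np.array(c["t"]);u=np.array(c["intrinsics"])@X;return u[:2]/u[2]
def ray(name,uv,z):
    c=viewer.camera_model(name);R=np.array(c["R"]);t=np.array(c["t"])
    d=R.T@np.linalg.inv(np.array(c["intrinsics"]))@np.array([*uv,1.]);o=-R.T@t
    return o+d*(z-o[2])/d[2]
def hexpts(c,yaw,zc=0.028):
    ax=np.array([np.cos(yaw),np.sin(yaw),0]);n=np.array([-np.sin(yaw),np.cos(yaw),0])
    P=[]
    for s in(-.055,.055):
        for k in range(6):
            a=np.pi/3*k; P.append(np.array([c[0],c[1],zc])+ax*s+n*.030*np.cos(a)+np.array([0,0,.030*np.sin(a)]))
    return np.array(P)
def bluemask(im):
    h=cv2.cvtColor(im,cv2.COLOR_RGB2HSV); return ((h[...,0]>103)&(h[...,0]<125)&(h[...,1]>110)&(h[...,2]>40)).astype(np.uint8)
E
python3 - <<'E'
from h import *
a=cv2.imread('pics/top0.png');s=cv2.imread('pics/scene0.png')
A=cv2.resize(a[115:170,205:275],None,fx=8,fy=8,interpolation=cv2.INTER_CUBIC);S=cv2.resize(s[225:285,195:270],None,fx=8,fy=8,interpolation=cv2.INTER_CUBIC)
cv2.imwrite('pics/za.png',A);cv2.imwrite('pics/zs.png',S)
# fit c,yaw by silhouette IoU in both views
from scipy.optimize import minimize
ms={}
for n,f in(("top",a),("scene",s)):
    h=cv2.cvtColor(f,cv2.COLOR_BGR2HSV)
    u=px(n,[.558,.172,.028]).astype(int)
    m=(h[...,1]>110).astype(np.uint8); r=np.zeros_like(m); r[u[1]-30:u[1]+30,u[0]-33:u[0]+36]=1; m=m*r
    nb,l,st,_=cv2.connectedComponentsWithStats(m); k=1+np.argmax(st[1:,4]); m=(l==k).astype(np.uint8)
    m=cv2.morphologyEx(m,cv2.MORPH_CLOSE,np.ones((5,5)));print(n,u,st[k]);ms[n]=m
def cost(p):
    t=0
    for n,m in ms.items():
        q=np.array([px(n,P) for P in hexpts(p[:2],p[2])])
        hull=cv2.convexHull((q*16).astype(np.int32)+0)
        big=np.zeros_like(m);cv2.fillConvexPoly(big,hull,1,shift=4)
        t+=1-(big&m).sum()/((big|m).sum())
    return t
best=min((minimize(cost,[.558,.172,y],method='Nelder-Mead',options=dict(initial_simplex=[[.558,.172,y],[.566,.172,y],[.558,.18,y],[.558,.172,y+.1]])) for y in np.arange(1.2,2.,.1)),key=lambda r:r.fun)
print(best.x,best.fun)
c=viewer.camera_model("scene");print(-np.array(c["R"]).T@c["t"])
E
```

```text
top [235 141] [215 129  46  27 585]
scene [234 253] [206 234  53  40 807]Traceback (most recent call last):
  File "<stdin>", line 22, in <module>
  File "<stdin>", line 22, in <genexpr>
    res = _minimize_neldermead(fun, x0, args, callback, bounds=bounds,
                               **options)
    fxr = func(xr)
    fx = function(np.copy(x), *(wrapper_args + args))
  File "<stdin>", line 17, in cost
  File "h.py", line 4, in px
    c=viewer.camera_model(name);X=np.array(c["R"])@np.array(P)+np.array(c["t"]);u=np.array(c["intrinsics"])@X;return u[:2]/u[2]
ValueError: time passes only in moves, steps and waits
```

View pics/za.png

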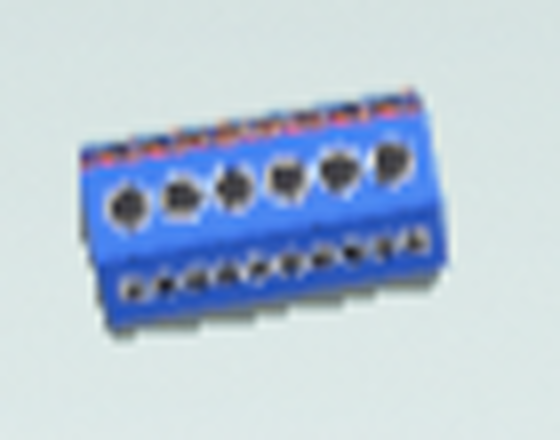

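View pics/zs.png

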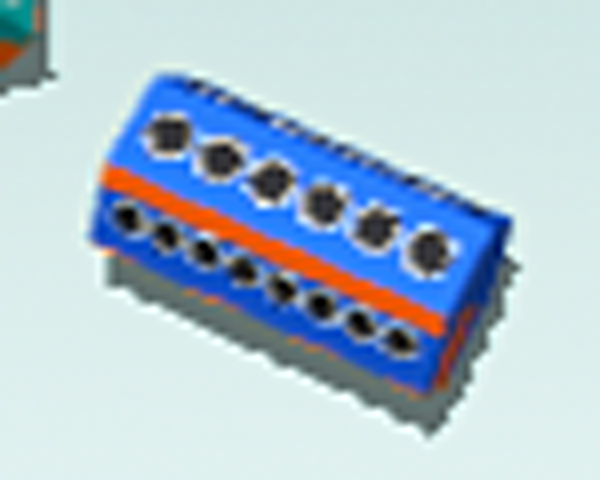

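```bash
python3 - <<'E'
import re
s=open('h.py').read()
s=s.replace("def px(","_C={}\ndef cam(n):\n    if n not in _C: _C[n]=viewer.camera_model(n)\n    return _C[n]\ndef px(",1).replace("c=viewer.camera_model(name)","c=cam(name)")
s+='''
from scipy.optimize import minimize
def fit(ims,g,yaws,w=34,tilt=False):
    ms={}
    for n,f in ims.items():
        h=cv2.cvtColor(f,cv2.COLOR_RGB2HSV);u=px(n,[g[0],g[1],.028]).astype(int)
        m=(h[...,1]>110).astype(np.uint8);r=np.zeros_like(m);r[u[1]-w:u[1]+w,u[0]-w:u[0]+w]=1;m=m*r
        nb,l,st,_=cv2.connectedComponentsWithStats(m);k=l[u[1],u[0]] or 1+np.argmax(st[1:,4]);m=(l==k).astype(np.uint8)
        ms[n]=cv2.morphologyEx(m,cv2.MORPH_CLOSE,np.ones((5,5)))
    def cost(p):
        t=0
        for n,m in ms.items():
            q=np.array([px(n,P) for P in hexpts(p[:2],p[2])])
            M=np.zeros((m.shape[0]*4,m.shape[1]*4),np.uint8)
            cv2.fillConvexPoly(M,cv2.convexHull(((q+.5)*4).astype(np.int32)),1)
            M=cv2.resize(M.astype(np.float32),m.shape[::-1],interpolation=cv2.INTER_AREA)
            t+=1-np.minimum(M,m).sum()/np.maximum(M,m).sum()
        return t
    b=min((minimize(cost,[g[0],g[1],y],method='Nelder-Mead',options=dict(maxiter=80,initial_simplex=[[g[0],g[1],y],[g[0]+.008,g[1],y],[g[0],g[1]+.008,y],[g[0],g[1],y+.1]])) for y in yaws),key=lambda r:r.fun)
    return b.x,b.fun
def overlay(name,im,p,fn,f=8,w=36):
    u=px(name,[p[0],p[1],.028]).astype(int);x0,y0=u[0]-w,u[1]-w
    Z=cv2.resize(im[max(y0,0):y0+2*w,max(x0,0):x0+2*w,::-1],None,fx=f,fy=f,interpolation=cv2.INTER_CUBIC).copy()
    q=np.array([px(name,P) for P in hexpts(p[:2],p[2])])
    q=((q+.5-[max(x0,0),max(y0,0)])*f).astype(int)
    for k in range(6):
        cv2.line(Z,tuple(map(int,q[k])),tuple(map(int,q[k+6])),(0,255,255) if k in(1,2) else (0,160,0),1)
        for o in(0,6): cv2.line(Z,tuple(map(int,q[k+o])),tuple(map(int,q[(k+1)%6+o])),(0,160,0),1)
    cv2.imwrite(fn,Z)
'''
open('h.py','w').write(s)
E
python3 - <<'E'
from h import *
ims={n:np.ascontiguousarray(cv2.imread(f'pics/{n}0.png')[:,:,::-1]) for n in("top","scene")}
for sel in (("top",),("scene",),("top","scene")):
    p,f=fit({n:ims[n] for n in sel},[.558,.172],[1.2,1.4,1.6,1.8]);print(sel,p,f)
for n in sel: overlay(n,ims[n],p,f'pics/ov_{n}.png')
c=cam("scene");print(-np.array(c["R"]).T@c["t"]);c=cam("top");print(-np.array(c["R"]).T@c["t"])
E
python3 -c "
import cv2,numpy as np
cv2.imwrite('pics/ov.png',cv2.resize(np.hstack([cv2.imread('pics/ov_top.png'),cv2.imread('pics/ov_scene.png')]),(800,400)))"
```

```text
('top',) [0.55856421 0.16760032 1.78074872] 0.19248270988464355
('scene',) [0.56190045 0.16709368 1.77534716] 0.12365013360977173
('top', 'scene') [0.56117738 0.16812569 1.77664764] 0.33845216035842896
[0.82485118 0.42539177 0.87754149]
[0.30774134 0.11985951 0.9247601 ]
```

View pics/ov.png

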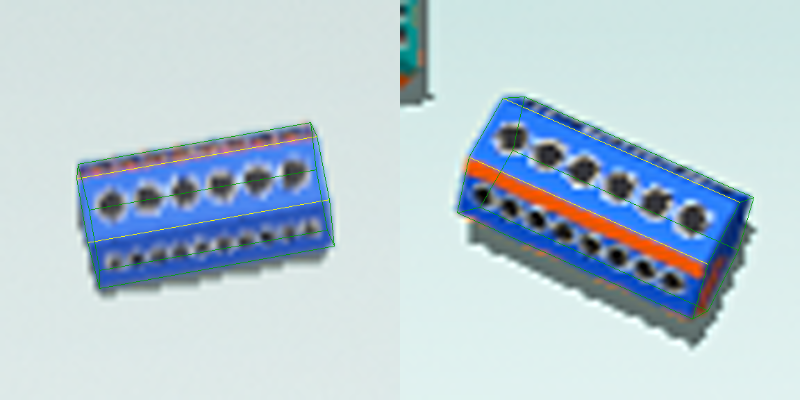

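```bash
cat >> h.py <<'E'
from scipy.spatial.transform import Rotation as Ro
def geom(p):
    ax=np.array([np.cos(p[2]),np.sin(p[2]),0]);n=np.array([np.sin(p[2]),-np.cos(p[2]),0]) # n toward +x
    return ax,n
def quat(p,th,s=1):
    ax,n=geom(p);a=-np.sin(th)*n-np.cos(th)*np.array([0,0,1.]);x=s*ax
    return Ro.from_matrix(np.array([x,a,np.cross(x,a)]).T).as_quat()
def W(p,u,z):
    ax,n=geom(p);return np.array([p[0],p[1],0])+u*n+np.array([0,0,z])
def tcp_for(p,u,z,th,hw=.011): # tip's rack-side edge at (u,z)
    return W(p,u+hw*np.cos(th),z-hw*np.sin(th))
E
python3 - <<'E'
from h import *
p=[.5612,.1681,1.7766]
print(Ro.from_quat(manip.get_obs()['tool_rot']).as_matrix().round(2))
for deg in (20,30,40,45,50):
  th=np.radians(deg)
  for s in(1,-1):
    r=[]
    for u,z in((.06,.02),(.06,.15),(.0248,.020),(-.035,.04)):
        q=solve_ik(tcp_for(p,u,z,th),quat(p,th,s)); r.append(None if q is None else np.round(q,2).tolist())
    print(deg,s,r)
E
```

```text
[[ 0.43 -0.   -0.9 ]
 [ 0.9  -0.    0.43]
 [-0.   -1.    0.  ]]
20 1 [[-0.22, 1.02, -0.18, 1.19, 0.11, 1.29, 1.39], [-0.23, 0.89, -0.17, 1.09, 0.08, 1.51, 1.4], [-0.22, 0.97, -0.18, 1.32, 0.11, 1.21, 1.38], [-0.22, 0.87, -0.18, 1.52, 0.09, 1.11, 1.37]]
20 -1 [[-0.56, 1.09, 0.6, 1.2, -0.52, 1.36, -1.3], [-0.56, 0.96, 0.65, 1.11, -0.47, 1.57, -1.33], [-0.58, 1.04, 0.59, 1.34, -0.51, 1.28, -1.27], [-0.62, 0.94, 0.59, 1.54, -0.49, 1.19, -1.24]]
30 1 [[-0.22, 1.14, -0.19, 0.97, 0.1, 1.56, 1.4], [-0.23, 1.01, -0.18, 0.89, 0.08, 1.77, 1.4], [-0.22, 1.08, -0.19, 1.13, 0.1, 1.46, 1.39], [-0.21, 0.97, -0.19, 1.36, 0.08, 1.35, 1.38]]
30 -1 [[-0.51, 1.2, 0.62, 0.99, -0.51, 1.63, -1.34], [-0.51, 1.08, 0.66, 0.9, -0.48, 1.83, -1.35], [-0.55, 1.15, 0.61, 1.15, -0.5, 1.54, -1.3], [-0.6, 1.04, 0.61, 1.37, -0.47, 1.43, -1.26]]
40 1 [[-0.23, 1.27, -0.2, 0.73, 0.1, 1.84, 1.41], None, [-0.22, 1.2, -0.2, 0.93, 0.09, 1.72, 1.39], [-0.21, 1.08, -0.21, 1.19, 0.08, 1.58, 1.38]]
40 -1 [[-0.46, 1.32, 0.63, 0.75, -0.53, 1.9, -1.39], None, [-0.51, 1.26, 0.63, 0.94, -0.51, 1.79, -1.33], [-0.57, 1.15, 0.63, 1.21, -0.47, 1.66, -1.28]]
45 1 [None, None, [-0.22, 1.26, -0.21, 0.82, 0.09, 1.85, 1.4], [-0.21, 1.13, -0.22, 1.11, 0.07, 1.69, 1.38]]
45 -1 [None, None, [-0.48, 1.32, 0.63, 0.83, -0.51, 1.91, -1.35], [-0.55, 1.2, 0.64, 1.12, -0.47, 1.77, -1.28]]
50 1 [None, None, [-0.25, 1.33, -0.14, 0.7, 0.03, 1.98, 1.43], [-0.21, 1.19, -0.23, 1.02, 0.07, 1.81, 1.37]]
50 -1 [None, None, [-0.29, 1.33, -0.01, 0.7, -0.06, 1.98, -1.66], [-0.53, 1.26, 0.64, 1.04, -0.47, 1.88, -1.29]]
```

```bash
cat >> h.py <<'E'
def T(): return round(float(manip.get_obs()['time']),2)
def roll(p,th,s,end=44):
    q=quat(p,th,s)
    manip.line_to(tcp_for(p,.050,.019,th),speed=.2)
    manip.line_to(tcp_for(p,.030,.019,th),speed=.08)
    f0=np.array(manip.get_obs()['wrist_force'])
    r=np.hypot(.0398,.017);a0=np.arctan2(.017,.0398)
    for d in (0,15,30,end):
        a=a0+np.radians(d)
        manip.line_to(tcp_for(p,-.015+r*np.cos(a),.002+r*np.sin(a),th),speed=.06)
        print(d,T(),(np.array(manip.get_obs()['wrist_force'])-f0).round(2))
E
python3 - <<'E'
from h import *
p=np.array([.5612,.1681,1.7766]);th=np.radians(35);s=1
manip.set_gripper(0.0);print(T())
manip.movep(W(p,.06,.22),quat(p,np.radians(5),s));print(T())
manip.movep(tcp_for(p,.060,.10,th),quat(p,th,s));print(T())
o=manip.get_obs();print(o['ee_pos'],o['wrist_force'],o['grip_width'])
for n in("top","scene"): cv2.imwrite(f"pics/{n}1.png",viewer.snapshot(n)[:,:,::-1])
E
python3 -c "
import cv2,numpy as np
cv2.imwrite('pics/p1.png',cv2.resize(np.hstack([cv2.imread('pics/top1.png')[50:250,120:420],cv2.imread('pics/scene1.png')[130:330,100:400]]),(800,267)))"
```

```text
1.67
3.59
4.2
[0.62875484 0.18342805 0.09372654] [-0.77719389 -0.66705715  1.42831625] -0.003617805356505181
```

View pics/scene1.png

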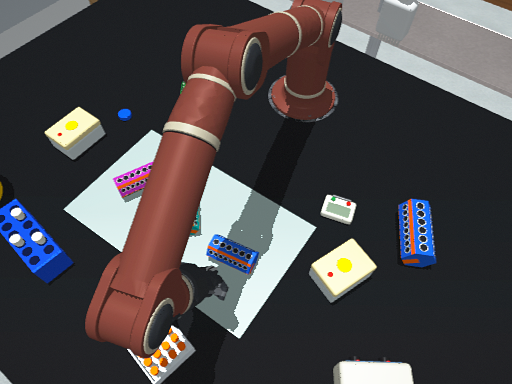

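```bash
python3 - <<'E'
from h import *
p=np.array([.5612,.1681,1.7766]);th=np.radians(35)
o=manip.get_obs();y=Ro.from_quat(o['tool_rot']).as_matrix()[:,1]
for L in(.15,.2,.25,.3,.35): P=o['ee_pos']-L*y;print(L,P.round(3),px("scene",P).round(),px("top",P).round())
print("vials top",ray("top",(245,50),.04),ray("scene",(155,340),.04),[ray("top",u,.04).round(3)[:2] for u in((217,68),(268,73))])
E
```

```text
0.15 [0.713 0.201 0.222] [188. 284.] [220.  44.]
0.2 [0.741 0.206 0.263] [175. 291.] [216.  20.]
0.25 [0.769 0.212 0.304] [160. 299.] [211.  -7.]
0.3 [0.797 0.218 0.345] [143. 309.] [206. -37.]
0.35 [0.824 0.224 0.387] [122. 320.] [200. -71.]
vials top [0.80297597 0.15522579 0.04      ] [0.81066045 0.16513904 0.04      ] [array([0.751, 0.227]), array([0.741, 0.094])]
```

View pics/top1.png

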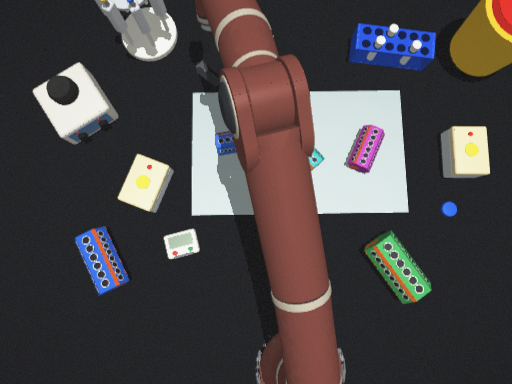

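The hand is beside the blue rack, with the wrist about 0.35 m up and clear of everything. The blue rack sits at scene px (233,254). First roll now.

```bash
python3 - <<'E'
from h import *
p=np.array([.5612,.1681,1.7766]);th=np.radians(35)
roll(p,th,1)
manip.pause(.4)
im=viewer.snapshot("scene");cv2.imwrite("pics/scene2.png",im[:,:,::-1])
for f in(models.pinpoint,):
  for t in("orange_face","blue_rack"): print(t,[(round(d['conf'],2),np.round(d['point'],3).tolist()) for d in f("scene",t)])
print(T())
E
```

```text
0 5.51 [-0.36 -0.25 -1.14]
15 5.85 [-0.37 -0.02 -1.64]
30 6.19 [ 1.22  0.52 -0.8 ]
44 6.52 [ 0.17 -0.57 -1.39]
orange_face [(0.77, [0.582, 0.171, 0.017]), (0.69, [0.262, 0.464, 0.02])]
blue_rack [(0.83, [0.557, 0.17, 0.025]), (0.79, [0.252, 0.487, 0.034])]
7.07
```

```bash
python3 -c "
import cv2
a=cv2.imread('pics/scene2.png');cv2.imwrite('pics/z2.png',cv2.resize(a[190:310,140:300],None,fx=5,fy=5,interpolation=cv2.INTER_CUBIC))"
```

```text
(no output)
```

View pics/z2.png

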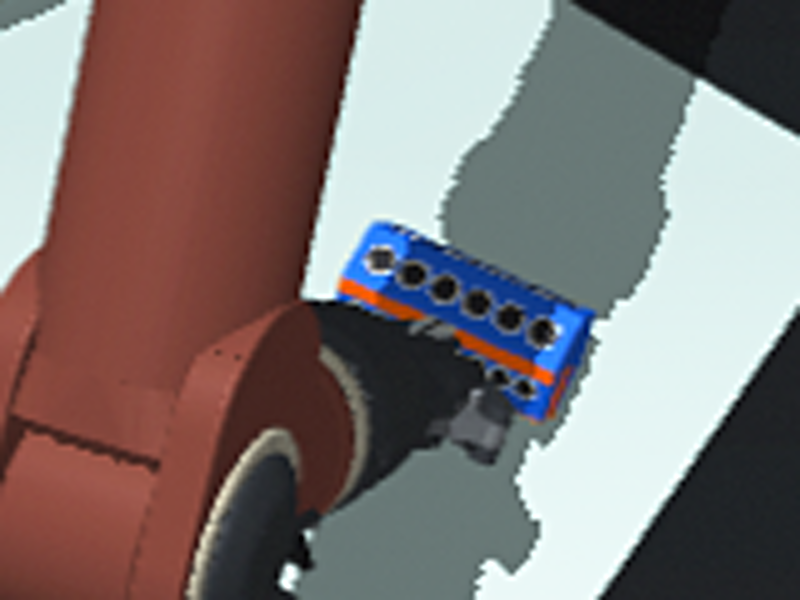

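```bash
python3 - <<'E'
from h import *
p=np.array([.5612,.1681,1.7766]);th=np.radians(35)
o=manip.get_obs();R=Ro.from_quat(o['tool_rot']).as_matrix()
r=np.hypot(.0398,.017);a=np.arctan2(.017,.0398)+np.radians(44)
print(o['ee_pos'],tcp_for(p,-.015+r*np.cos(a),.002+r*np.sin(a),th),R.round(2).tolist(),o['grip_width'])
z=lambda P:((px("scene",P)-[140,190]+.5)*5).round()
print(z(o['ee_pos']),z(o['ee_pos']-.05*R[:,1]),z(o['ee_pos']+.02*R[:,0]),z(o['ee_pos']+.011*R[:,2]),z(o['ee_pos']-.011*R[:,2]))
E
```

```text
[0.57182997 0.17030746 0.03551539] [0.57180263 0.1703134  0.03556684] [[-0.2, -0.56, -0.8], [0.98, -0.12, -0.17], [-0.0, -0.82, 0.57]] -0.002134621912858216
[454. 333.] [420. 351.] [493. 350.] [462. 311.] [446. 354.]
```

```bash
python3 - <<'E'
from h import *
p=np.array([.5612,.1681,1.7766])
ims={n:viewer.snapshot(n) for n in("top","scene")}
for n in ims: cv2.imwrite(f"pics/{n}3.png",ims[n][:,:,::-1]); overlay(n,ims[n],p,f'pics/ov_{n}.png')
cv2.imwrite('pics/ov3.png',cv2.resize(np.hstack([cv2.imread('pics/ov_top.png'),cv2.imread('pics/ov_scene.png')]),(800,400)))
o=manip.get_obs();print(o['wrist_force'],o['time'])
E
```

```text
[ 0.13070304 -0.50907171 -0.01964883] 7.1667
```

View pics/ov3.png

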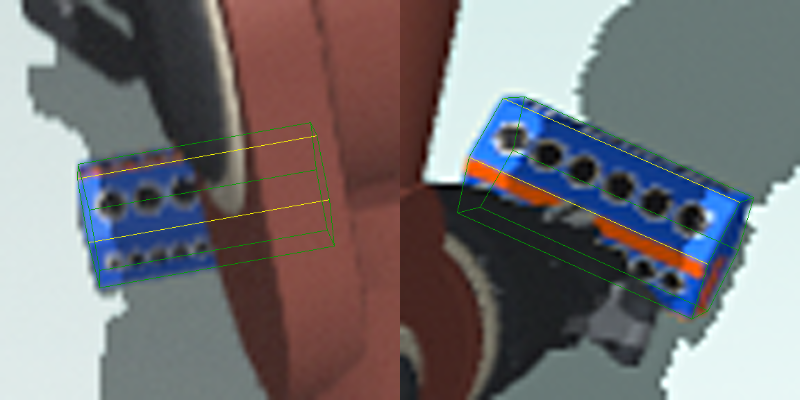

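View pics/top3.png

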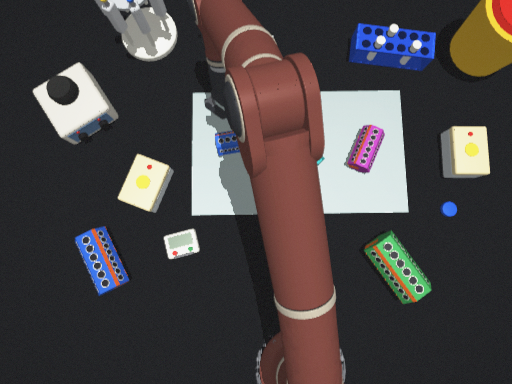

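```bash
python3 - <<'E'
from h import *
p=np.array([.5612,.1681,1.7766])
o=manip.get_obs();R=Ro.from_quat(o['tool_rot']).as_matrix();e=o['ee_pos']
out=[]
for n in("top","scene"):
    im=cv2.imread(f"pics/{n}3.png");u=px(n,e);x0,y0=(u-30).astype(int)
    Z=cv2.resize(im[y0:y0+60,x0:x0+60],None,fx=6.6,fy=6.6,interpolation=cv2.INTER_CUBIC)
    def d(P,c):
        q=((px(n,P)-[x0,y0]+.5)*6.6).astype(int);cv2.circle(Z,tuple(map(int,q)),4,c,-1)
    d(e,(0,255,0));d(e-.05*R[:,1],(0,255,255));d(e+.015*R[:,0],(255,0,255));d(e-.015*R[:,0],(255,255,0));d(e-.1*R[:,1],(255,255,255))
    out.append(Z)
cv2.imwrite('pics/g3.png',np.hstack(out))
E
```

```text
(no output)
```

View pics/g3.png

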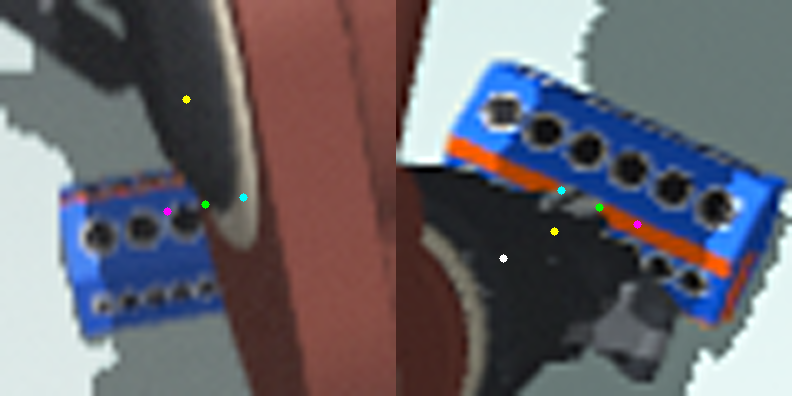

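```bash
python3 - <<'E'
from h import *
p=np.array([.5612,.1681,1.7766]);th=np.radians(35)
manip.line_to(tcp_for(p,.055,.05,th),speed=.15)
print(T())
o=manip.get_obs();R=Ro.from_quat(o['tool_rot']).as_matrix();e=o['ee_pos']
out=[]
for n in("top","scene"):
    im=viewer.snapshot(n)[:,:,::-1].copy();cv2.imwrite(f"pics/{n}4.png",im);u=px(n,e);x0,y0=(u-40).astype(int)
    Z=cv2.resize(im[y0:y0+80,x0:x0+80],None,fx=5,fy=5,interpolation=cv2.INTER_CUBIC)
    def d(P,c):
        q=((px(n,P)-[x0,y0]+.5)*5).astype(int);cv2.circle(Z,tuple(map(int,q)),4,c,-1)
    d(e,(0,255,0));d(e-.05*R[:,1],(0,255,255));d(e+.015*R[:,0],(255,0,255));d(e-.1*R[:,1],(255,255,255))
    out.append(Z)
cv2.imwrite('pics/g4.png',np.hstack(out))
E
```

```text
7.67
```

View pics/g4.png

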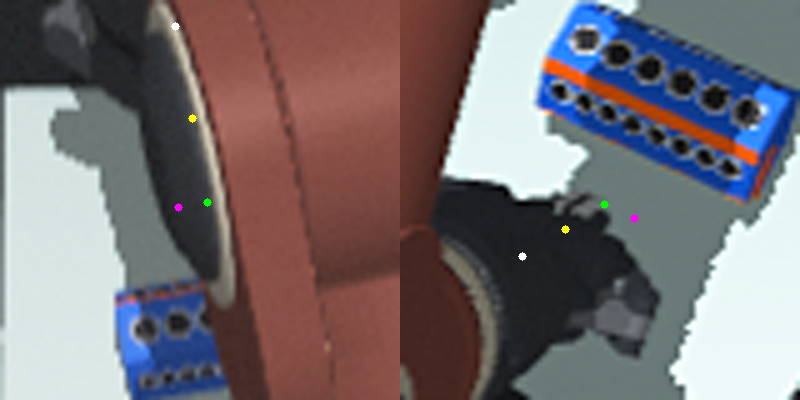

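```bash
python3 -c "
import cv2,numpy as np
a=cv2.imread('pics/scene4.png')[220:320,150:290];b=cv2.imread('pics/scene0.png')[140:240,440:512]
f=lambda i,k:cv2.resize(i,None,fx=k,fy=k,interpolation=cv2.INTER_CUBIC)
cv2.imwrite('pics/c.png',np.hstack([f(a,3.7),f(b,3.7)]))"
```

```text
(no output)
```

View pics/c.png

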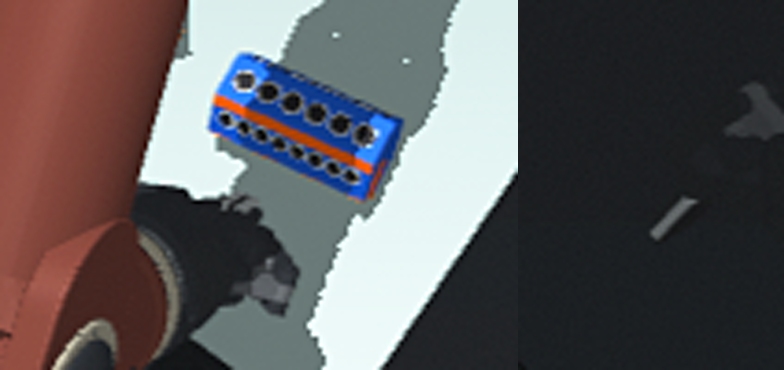

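```bash
python3 - <<'E'
from h import *
e=np.array([0.27906,.58702,.21021]);R=Ro.from_quat([.59777,.37771,-.37773,-.59777]).as_matrix()
print("start tcp",px("scene",e),"x42",px("scene",e+.0425*R[:,0])-px("scene",e),"z42",px("scene",e+.0425*R[:,2])-px("scene",e),"-y",px("scene",e-.05*R[:,1]))
print("seen",(440+675/3.7-518/3.7,140+218/3.7),(440+755/3.7-518/3.7,140+115/3.7))
o=manip.get_obs();e=o['ee_pos'];R=Ro.from_quat(o['tool_rot']).as_matrix()
for L in(0,.05,.1,.15):
    E=e-L*R[:,1];print(L,px("scene",E).round(1),"x42",(px("scene",E+.0425*R[:,0])-px("scene",E)).round(1),"z42",(px("scene",E+.0425*R[:,2])-px("scene",E)).round(1))
print("seen",(150+240/3.7,220+200/3.7),(150+270/3.7,220+280/3.7))
print(cam("scene"))
E
```

```text
start tcp [489.64186556 229.4992387 ] x42 [16.64352259 17.98937023] z42 [15.94447002 -8.91675908] -y [503.96159137 217.10147398]
seen (482.4324324324324, 198.9189189189189) (504.05405405405406, 171.0810810810811)
0 [219.5 274.2] x42 [17.   7.9] z42 [  6.6 -17.4]
0.05 [211.8 279.1] x42 [17.9  8.4] z42 [  6.9 -18.4]
0.1 [203.  284.6] x42 [18.9  9. ] z42 [  7.3 -19.5]
0.15 [193.1 290.9] x42 [20.1  9.7] z42 [  7.8 -20.8]
seen (214.86486486486484, 274.05405405405406) (222.97297297297297, 295.6756756756757)
{'intrinsics': array([[389.31093791,   0.        , 257.7979261 ],
       [  0.        , 389.31093791, 197.44824658],
       [  0.        ,   0.        ,   1.        ]]), 'R': array([[-0.60013019,  0.79978509,  0.01369547],
       [ 0.67798869,  0.51767491, -0.52186591],
       [-0.42447038, -0.30390211, -0.85291758]]), 't': array([ 0.14277775, -0.32149543,  1.22787292])}
```

```bash
python3 - <<'E'
from h import *
e=manip.get_obs()['ee_pos'];R=Ro.from_quat(manip.get_obs()['tool_rot']).as_matrix()
u0=(px("top",e)-40).astype(int);s0=(px("scene",e)-40).astype(int)
ut=u0+np.array([65,35])/5; us=s0+np.array([(225),325])/5
def tri(ut,us):
    Ps=[np.array(cam(n)["intrinsics"])@np.c_[cam(n)["R"],cam(n)["t"]] for n in("top","scene")]
    X=cv2.triangulatePoints(*Ps,np.array(ut).reshape(2,1),np.array(us).reshape(2,1));X=X[:3,0]/X[3];return X,px("top",X)-ut,px("scene",X)-us
X,a,b=tri(ut,us);print(ut,us,X,a,b,"in tool frame",R.T@(X-e))
E
```

```text
[205.  82.] [224. 299.] [0.67518432 0.24367204 0.12068146] [ 0.20468141 -0.11939397] [0.23902223 0.0353244 ] in tool frame [ 0.05060389 -0.09982473 -0.00806708]
```

```bash
python3 - <<'E'
import cv2
a=cv2.imread('pics/top4.png')[0:160,150:300]
a=cv2.convertScaleAbs(a,alpha=2.0,beta=20)
cv2.imwrite('pics/t4.png',cv2.resize(a,None,fx=3.7,fy=3.7,interpolation=cv2.INTER_CUBIC))
a=cv2.imread('pics/scene4.png')[220:340,120:290]
a=cv2.convertScaleAbs(a,alpha=2.0,beta=20)
cv2.imwrite('pics/s4.png',cv2.resize(a,None,fx=4.5,fy=4.5,interpolation=cv2.INTER_CUBIC))
E
```

View pics/t4.png

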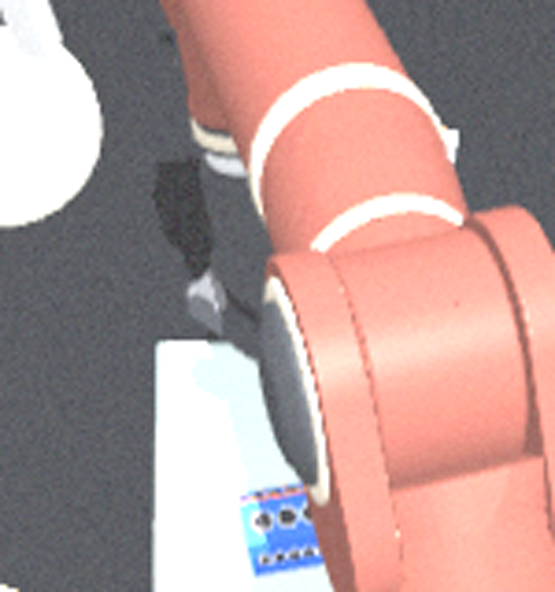

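View pics/s4.png

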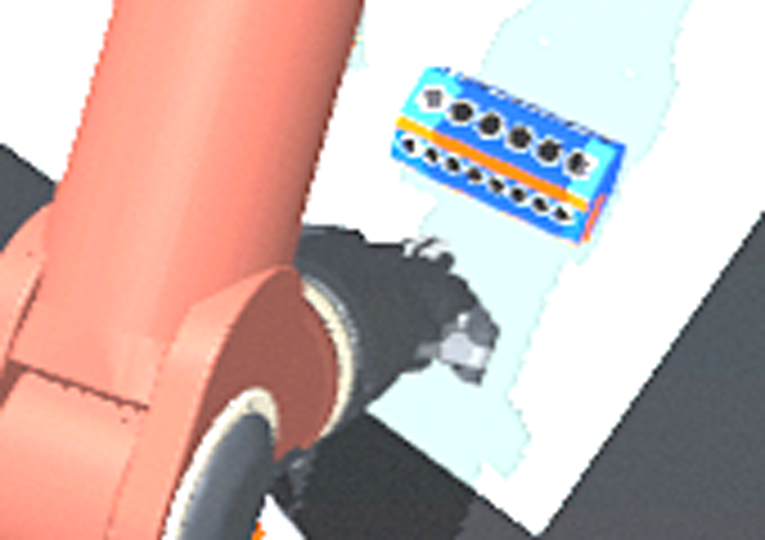

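```bash
python3 - <<'E'
from h import *
p=np.array([.5612,.1681,1.7766]);th=np.radians(0)
manip.line_to(tcp_for(p,.075,.08,np.radians(35)),speed=.2)
manip.movep(W(p,.085,.06),quat(p,0,1));print(T())
o=manip.get_obs();R=Ro.from_quat(o['tool_rot']).as_matrix();e=o['ee_pos'];print(e,o['grip_width'])
out=[]
for n in("top","scene"):
    im=viewer.snapshot(n)[:,:,::-1].copy();cv2.imwrite(f"pics/{n}5.png",im);im=cv2.convertScaleAbs(im,alpha=1.5,beta=20);u=px(n,e);x0,y0=(u-40).astype(int);y0=max(y0,0)
    Z=cv2.resize(im[y0:y0+80,x0:x0+80],None,fx=5,fy=5,interpolation=cv2.INTER_CUBIC)
    def d(P,c):
        q=((px(n,P)-[x0,y0]+.5)*5).astype(int);cv2.circle(Z,tuple(map(int,q)),3,c,-1)
    d(e,(0,255,0));d(e-.05*R[:,1],(0,255,255));d(e+.015*R[:,0],(255,0,255));d(e-.1*R[:,1],(255,255,255))
    out.append(Z)
cv2.imwrite('pics/g5.png',np.hstack(out))
print(manip.line_to(W(p,.085,-.004),speed=.06,until_force=3),manip.get_obs()['ee_pos'],T())
manip.line_to(W(p,.085,.03),speed=.15)
E
```

```text
9.05
[0.6440722  0.18529198 0.05952825] -0.0022691464007365937
False [ 0.64485939  0.18563424 -0.00343925] 10.37
```

View pics/g5.png

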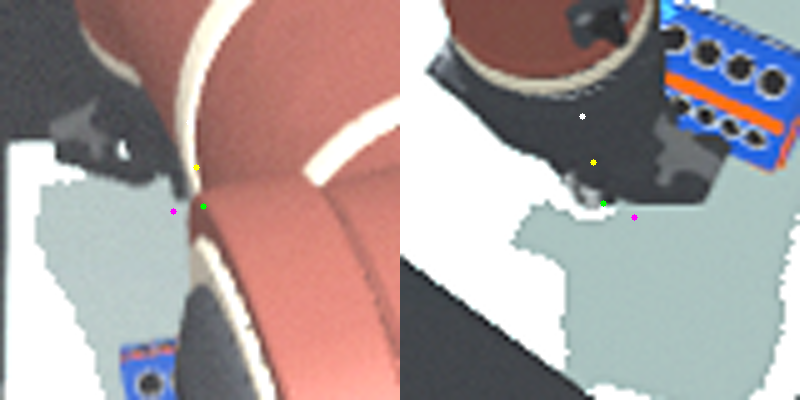

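```bash
python3 - <<'E'
from h import *
p=np.array([.5612,.1681,1.7766])
manip.line_to(W(p,.085,.003),speed=.15)
print(manip.line_to(W(p,.085,-.035),speed=.05,until_force=3),manip.get_obs()['ee_pos'],manip.get_obs()['wrist_force'],T())
e=manip.get_obs()['ee_pos']
im=viewer.snapshot("scene")[:,:,::-1];cv2.imwrite("pics/scene6.png",im)
im=cv2.convertScaleAbs(im,alpha=1.5,beta=20);x0,y0=(px("scene",e)-50).astype(int)
cv2.imwrite("pics/g6.png",cv2.resize(im[y0:y0+100,x0:x0+100],None,fx=5.5,fy=5.5,interpolation=cv2.INTER_CUBIC))
manip.line_to(W(p,.085,.03),speed=.15)
E
```

```text
True [ 0.64492427  0.18563276 -0.01889834] [-0.18494953  0.14608731  4.9636612 ] 11.59
```

View pics/g6.png

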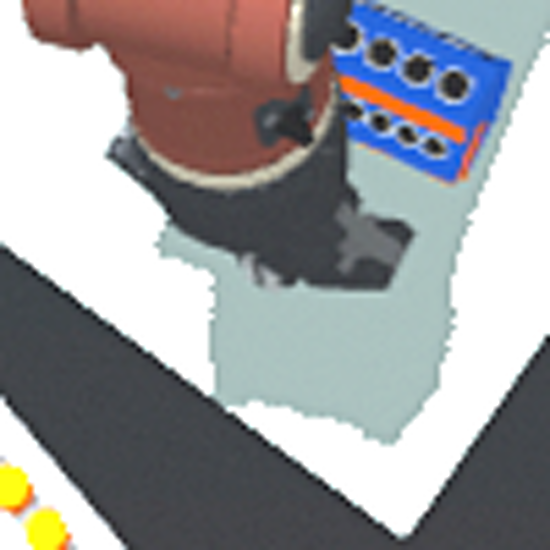

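```bash
python3 - <<'E'
from h import *
def tri(ut,us):
    Ps=[np.array(cam(n)["intrinsics"])@np.c_[cam(n)["R"],cam(n)["t"]] for n in("top","scene")]
    X=cv2.triangulatePoints(*Ps,np.array(ut,float).reshape(2,1),np.array(us,float).reshape(2,1));X=X[:3,0]/X[3];return X,px("top",X)-ut
p=np.array([.5612,.1681,1.7766]);e=np.array([0.6440722,0.18529198,0.05952825]);R=Ro.from_quat(quat(p,0,1)).as_matrix()
u0=(px("top",e)-40).astype(int);u0[1]=max(u0[1],0);s0=(px("scene",e)-40).astype(int)
X,r=tri(u0+np.array([85,130])/5-.5,s0+np.array([285,155])/5-.5);print(X,r,R.T@(X-e))
X,r=tri(u0+np.array([60,130])/5-.5,s0+np.array([270,140])/5-.5);print(X,r,R.T@(X-e))
E
python3 - <<'E'
import cv2,numpy as np
f=lambda n,a:cv2.resize(cv2.convertScaleAbs(cv2.imread('pics/'+n)[a[1]:a[1]+50,a[0]:a[0]+50],alpha=2,beta=20),None,fx=8,fy=8,interpolation=cv2.INTER_CUBIC)
cv2.imwrite('pics/k.png',np.vstack([np.hstack([f('top4.png',(175,55)),f('scene4.png',(195,265))])]))
cv2.imwrite('pics/k5.png',np.vstack([np.hstack([f('top5.png',(180,30)),f('scene5.png',(195,265))])]))
E
```

```text
[0.63512125 0.23012956 0.1700595 ] [ 0.05815325 -0.03372625] [ 0.04572054 -0.11053125 -0.00040068]
[0.63392609 0.23194526 0.18355672] [ 3.40231447 -2.11933593] [ 0.04774216 -0.12402847  0.00039821]
```

View pics/k.png

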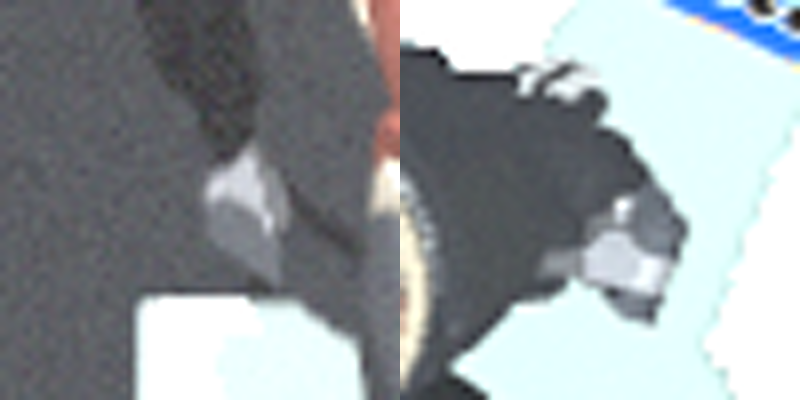

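View pics/k5.png

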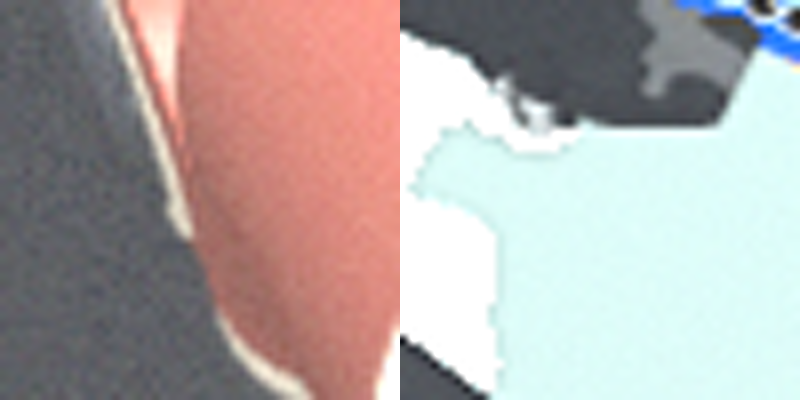

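The touch test shows the shut fingertips are about 20.5 mm short of the reported TCP, along the tool axis (mat contact came at TCP z = -18.9 mm). That's why the first pass missed: in the pictures the rack hasn't moved. I'll compensate and repeat.

```bash
cat >> h.py <<'E'
DT=.0205
def tcp_for(p,u,z,th,hw=.011):
    return W(p,u+hw*np.cos(th)-DT*np.sin(th),z-hw*np.sin(th)-DT*np.cos(th))
E
python3 - <<'E'
from h import *
p=np.array([.5612,.1681,1.7766]);th=np.radians(35)
manip.movep(tcp_for(p,.058,.06,th),quat(p,th,1));print(T())
roll(p,th,1)
manip.pause(.3)
im=viewer.snapshot("scene");cv2.imwrite("pics/scene7.png",im[:,:,::-1])
print([(round(d['conf'],2),np.round(d['point'],3).tolist()) for d in models.pinpoint("scene","orange_face")])
cv2.imwrite('pics/z7.png',cv2.resize(im[190:310,140:300,::-1],None,fx=5,fy=5,interpolation=cv2.INTER_CUBIC));print(T())
E
```

```text
12.99
0 14.0 [ 1.7  -0.28  1.4 ]
15 14.34 [1.04 0.21 0.48]
30 14.68 [ 0.79 -0.13  0.59]
44 15.01 [ 0.3  -0.47  0.05]
[(0.62, [0.263, 0.466, 0.015]), (0.61, [0.548, 0.164, 0.043])]
15.41
```

View pics/z7.png

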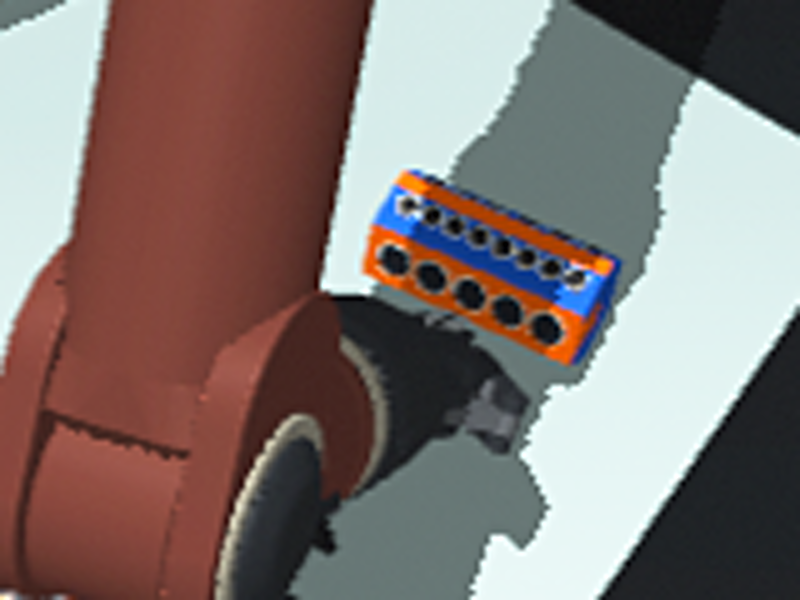

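Rolled one flat: the orange flat is now the upper slope on the hand's side (zoom px 465,295). Refit the pose, then second roll.

```bash
python3 - <<'E'
from h import *
im=np.ascontiguousarray(cv2.imread('pics/scene7.png')[:,:,::-1])
h=cv2.cvtColor(im,cv2.COLOR_RGB2HSV);print(h[245,232],h[250,232],im[290,170],h[290,170])
for g in([.5318,.162],[.526,.159]):
    print(fit({"scene":im},g,[1.7,1.8],w=26))
p,f=fit({"scene":im},[.5318,.162],[1.75,1.8],w=26)
overlay("scene",im,p,"pics/ov7.png")
E
```

```text
[ 12 125 165] [98 18 57] [149  80  67] [  5 140 149]
(array([0.53217173, 0.16122942, 1.7703956 ]), np.float64(0.06722551584243774))
(array([0.53246183, 0.16150671, 1.77644434]), np.float64(0.06643486022949219))
```

View pics/ov7.png

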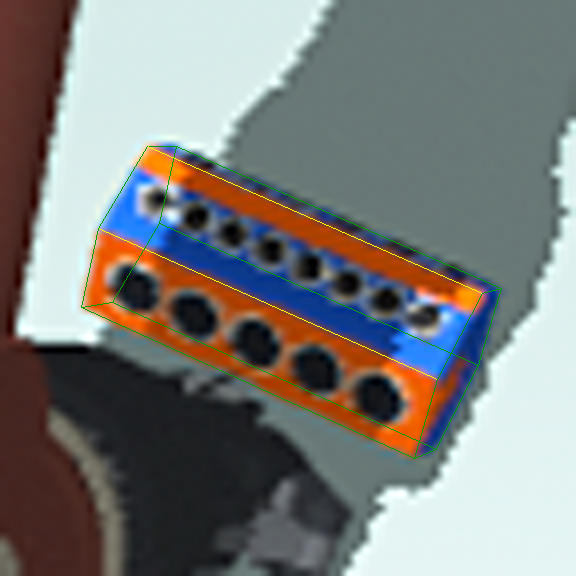

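```bash
python3 - <<'E'
from h import *
p=np.array([.5323,.1614,1.7744]);th=np.radians(35)
manip.line_to(tcp_for(p,.058,.05,th),speed=.15,rotation=quat(p,th,1))
roll(p,th,1)
manip.pause(.2)
manip.line_to(tcp_for(p,.070,.09,th),speed=.2)
manip.line_to(tcp_for(p,.070,.20,np.radians(20)),speed=.25,rotation=quat(p,np.radians(20),1))
im=viewer.snapshot("scene");cv2.imwrite("pics/scene8.png",im[:,:,::-1])
for t in("orange_face","blue_rack","purple_rack"): print(t,[(round(d['conf'],2),np.round(d['point'],3).tolist()) for d in models.pinpoint("scene",t)])
print(T())
pp,f=fit({"scene":im},[.5029,.155],[1.7,1.8],w=26);print(pp,f)
overlay("scene",im,pp,"pics/ov8.png")
a=cv2.imread('pics/scene0.png').astype(int)[155:205,105:170];b=cv2.imread('pics/scene8.png').astype(int)[155:205,105:170];print("purple diff",np.abs(a-b).mean())
E
```

```text
0 16.7 [-0.8   0.69  1.39]
15 17.04 [ 1.43  0.6  -0.03]
30 17.38 [-0.02  1.05 -0.38]
44 17.71 [-0.02 -0.03  0.89]
orange_face [(0.67, [0.265, 0.466, 0.019]), (0.64, [0.501, 0.152, 0.054])]
blue_rack [(0.75, [0.252, 0.488, 0.035]), (0.73, [0.498, 0.157, 0.024])]
purple_rack []
19.27
[0.50275125 0.15548874 1.75583063] 0.17779898643493652
purple diff 86.19979487179488
```

View pics/ov8.png

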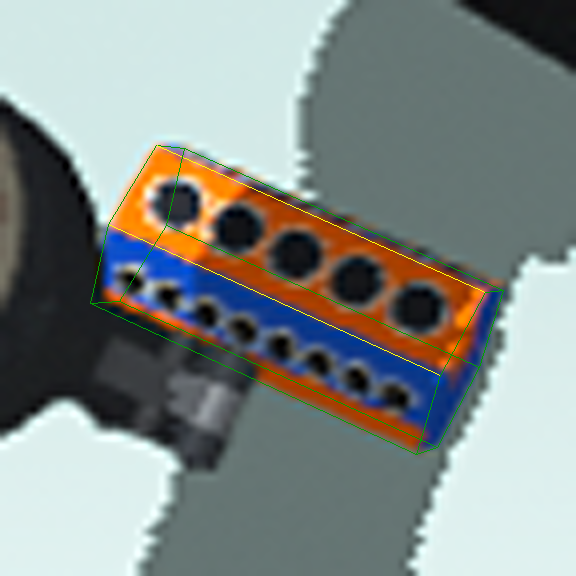

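View pics/scene8.png

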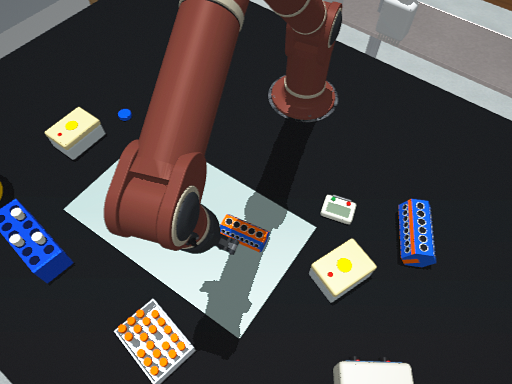

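```bash
python3 - <<'E'
from h import *
manip.set_joints([-1.153,0.615,-0.013,1.423,0.008,1.103,-0.04])
ims={n:viewer.snapshot(n) for n in("top","scene")}
for n,im in ims.items():
    cv2.imwrite(f"pics/{n}9.png",im[:,:,::-1])
    u=px(n,[.547,-.164,.028]).astype(int);a=cv2.imread(f'pics/{n}0.png').astype(int);b=im[:,:,::-1].astype(int)
    s=np.s_[u[1]-22:u[1]+22,u[0]-22:u[0]+22];print(n,"purple diff",np.abs(a[s]-b[s]).mean())
p,f=fit(ims,[.5029,.155],[1.75],w=26);print(p,f)
print([(round(d['conf'],2),np.round(d['point'],3).tolist()) for d in models.pinpoint("top","orange_face")],T())
cv2.imwrite('pics/z9.png',np.hstack([cv2.resize(ims["top"][85:195,190:410,::-1],(400,200)),cv2.resize(ims["scene"][150:290,80:360,::-1],(400,200))]))
E
```

```text
top purple diff 0.9991391184573003
scene purple diff 0.5451101928374655
[0.50275377 0.15599697 1.77385803] 0.6796978712081909
[(0.95, [0.502, 0.157, 0.054]), (0.91, [0.268, 0.466, 0.022]), (0.65, [0.231, -0.202, 0.022]), (0.64, [0.525, 0.023, 0.016])] 21.34
```

View pics/z9.png

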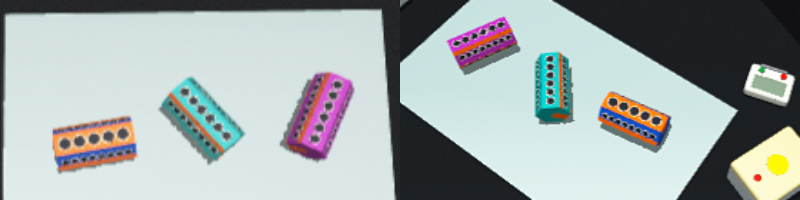

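The blue rack rests with its orange flat on top in both views. The purple and turquoise racks haven't moved, and the arm is clear.

```bash
python3 -c "
from workcell import order,manip
order.hand_in();print(manip.get_obs()['time'])"
```

```text
the job is handed in; nothing more can be done
the job is handed in; nothing more can be done
```

I rolled the blue rack over two flats by pushing with the shut fingertips. It came to rest on the intermediate flat, then settled with its orange face on top. I handed in after about 21 s.

**Last checks:**
- **Blue rack:** both cameras show the orange flat on top, at about (0.502, 0.157, 0.054). The rack's middle is at about (0.503, 0.156), on the mat.
- **Purple rack:** its pixels are unchanged from the start.
- **Arm:** back at its start pose, touching nothing.

**What failed or disagreed:**
- **First push missed:** a touch on the mat showed the shut fingertips end about 20 mm behind the reported TCP. I corrected for this and both rolls then worked first time.
- **Final shape fit was poor:** fitting both cameras together gave a low overlap, probably because the mask missed the orange in the top view. Its position still agreed with the network's orange-face point and with the single-camera fit.
- **Purple comparison before the arm moved:** an earlier check gave no valid reading because the arm blocked the view. The final one had a clear view.

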